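Drip off a dip basket that carries the grinder's top-heavy arbor

TASK

The wet grinder's arbor has been rinsed and stands loose in the dip basket. Lift the basket by the wooden grip of its bail until it is clear of the blue rinse tray's rim, hold it there upright over the tray for 6 seconds to drip off, then carry it over and set it down gently, flat and square in the middle of the steel drying pan, and let go. It is top-heavy and wants to turn over in its bail as soon as it hangs: keep basket and arbor upright all the way, hold it by the bail only, and leave the other things on the bench where they are.

Things in the scene. Friction and masses are not known exactly. Their poses are not given: they have to be found in the camera images.
- basket: Dip basket of perforated sheet steel, loose, 150 (x) x 190 (y) x 50 mm high, floor 4 mm, walls 3 mm thick, 0.30 kg, centre of mass 14 mm above its underside. Origin: centre of its underside; z up. Ears and bail stick out 13 mm beyond each y wall. The bail is hinged on it about an axis along the basket's y (see bail_pivot).
- bail_pivot (a point): Middle of the bail's hinge axis, 48 mm above the middle of the basket's underside. Hung with the bail held still, the loaded basket is unstable about this axis: overturning moment 0.26 N m per rad of lean (nominal) against 0.12 from the bail's bushes, inertia 0.006 kg m2: the lean grows e-fold in 0.65 to 1.5 s.
- bail (a joint): Angle of the bail relative to the basket about the basket's y (right-handed): 0 when square up, positive when the grip leans to the basket's +x; stops at +-0.8 rad. Tight rubber bushes: spring 0.12 N m/rad towards 0, damping 0.12 N m s/rad, no dry friction, so turning the held bail drags the basket along. Left free, the bail (45 g) slowly stands up.
- bail_grip (a point): Centre of the bail's pale wooden grip: flat-sided bar, 100 mm long along the basket's y, 24 mm thick (x), 28 mm high, 200 mm from the pivot axis (248 mm above the basket's underside with the bail upright). Legs of 7 mm round aluminium run from its ends out and down to the basket's y sides. 64 mm free below its centre down to the arbor's top.
- arbor: The grinder's arbor, standing loose on the basket floor within 6 mm of its middle: aluminium foot flange 80 mm across, 8 mm thick; steel tube shaft 24 mm across; heavy orange hub 64 mm across, 50 mm high; 180 mm high in all. Nominal 0.50 kg (+-15 %), centre of mass 117 mm up. Origin: centre of its underside (4 mm above the basket's underside); z up.
- arbor_top (a point): Centre of the top face of the arbor's orange hub, 180 mm above its underside on its axis.
- rinse_tray: Shallow open blue plastic tray, fixed, empty: 250 (x) x 290 (y) mm outside, 35 mm high, walls 5 mm, floor 5 mm thick, on which the basket stands at the start. Origin: centre of its underside on the bench.
- drying_pan: Shallow open steel pan with dark ribs, fixed: 250 (x) x 290 (y) mm outside, 16 mm high, walls 4 mm, floor 4 mm thick. Origin: centre of its underside on the bench. The basket goes in its middle with its y along the pan's y (either way round).
- paste_jar: Bystander: yellow jar with black cap, 64 mm across, 65 mm high, standing near the far edge of the bench. Origin: centre of its underside.
- whetstone: Bystander: two-coloured sharpening stone, 65 x 180 x 28 mm, lying flat at the left-hand side of the bench. Origin: centre of its underside.
- brush: Bystander: hand brush lying at the right-hand side of the bench. Origin: underside of its middle.
- chisel: Bystander: bench chisel about 300 mm long, 30 mm thick, lying flat between rinse tray and drying pan, pointing away from the robot. Origin: on its underside, about the middle.
There are look-alikes about, which are no part of the job. There is more than one size of the arbor; the one meant has the size given above.

How it is judged:
On the way, in this order (a step that is already met when the one before it is completed fails the run):
1. the basket is held up by the bail grip over the rinse tray, clear of its rim, basket and arbor upright within 0.12 rad, for 6 s (z of basket in the frame of rinse_tray above 0.037 m and horizontal distance between basket and rinse_tray below 0.08 m and distance between the grasp point and bail_grip below 0.04 m and contact force between basket and rinse_tray below 0.5 N and angle between each of basket, arbor's own z axis and vertical below 0.12 rad), for 6 s.
2. the basket, still held by the bail grip, stands in the middle of the drying pan (horizontal distance between basket and drying_pan below 0.03 m and z of basket in the frame of drying_pan below 0.009 m and distance between the grasp point and bail_grip below 0.04 m), for 0.1 s.
At the end, for the whole second after the job is handed in: The basket stands flat on the drying pan's floor, within 30 mm of its middle and square to it within 0.2 rad, with the arbor upright on the basket floor within 30 mm of the basket's middle; both are at rest and released (horizontal distance between basket and drying_pan below 0.03 m and z of basket in the frame of drying_pan below 0.009 m and angle between the y axis of basket and the y axis of drying_pan, either way round below 0.2 rad and angle between basket's own z axis and vertical below 0.04 rad and angle between arbor's own z axis and vertical below 0.06 rad and horizontal distance between arbor and basket below 0.03 m and z of arbor in the frame of basket below 0.01 m and linear speed of each of basket, arbor below 0.03 m/s); the robot touches nothing.
It fails at once if the basket or the arbor leans more than 0.25 rad (angle between any of basket, arbor's own z axis and vertical above 0.25 rad).
It fails at once if the fingers touch the arbor (contact force between the fingers and arbor above 1 N).
It fails at once if the basket is slammed into the drying pan (over 35 N) (contact force between basket and drying_pan above 35 N).
It fails at once if a bystander is moved by more than 20 mm (distance of any of paste_jar, whetstone, brush, chisel from where it was at the start of the episode above 0.02 m).
It also fails if it takes over 72 s, if anything falls off the work surface, if the arm or the gripper's body presses on something with over 40 N, if the wrist force passes 120 N, or if a joint passes its speed limit or range.

ROBOT

A 7-joint arm with a two-finger parallel gripper is mounted at the origin on the work surface. World frame = base frame: x ahead of the robot, y to its left, z up, the work surface at z = 0. Lengths are in m, angles in rad, forces in N, time in s.
With the tool pointing down it reaches from about 0.35 to 0.9 m from the base axis. Payload 8.1 kg.
Tool frame: the origin (TCP) lies at the very end of the fingers, on their centre line; the grasp point (between the pads) lies 19 mm behind it; z points along the fingers, y is the line along which they close (so a half turn about z gives the same grasp; the last joint's range is limited). The gripper opens to 92 mm and grips with 3 to 60 N. Pads are 19 mm wide; open, the fingers measure 130 mm over their backs; the gripper's body (75 mm by 190 mm) begins 47 mm behind the grasp point.
Start: joints at [-1.347, 0.434, 0.025, 1.573, -0.012, 1.134, -0.075], TCP at [0.201, 0.592, 0.227] pointing down, gripper open.
Joint ranges: [-2.62, 2.62], [-0.44, 2.09], [-1.27, 1.32], [0.08, 2.57], [-1.32, 4.46], [0.12, 2], [-2.74, 2.74]. Speed limits (rad/s): [2.22, 2.22, 3.01, 3.01, 3.14, 3.14, 3.14].

INTERFACE

Orientations are given as a rotation vector (axis times angle).
In Python, from cell import arm gives the robot as it stands.
- The arm moves only by the tool carry_out, never from a script. Its argument "commands" is a list of rows, each a list of 7 numbers: the opening, from 0 (shut) to 1 (fully open), then the shift along the tool's x, y, z each as a share of 0.025 m, from -1 to 1, then the turn, a rotation vector about the tool's x, y, z each as a share of 0.1 rad, from -1 to 1. A call has 1 to 8 rows; each row shifts and turns the commanded pose from where the row before left it, along the tool's axes as they then stand; what a row does not reach is not made up. A row lasts 1/10 s, in which the tool goes at most 50 mm and 8.59 degrees, less where a joint would pass 70% of its speed; a pose out of reach is approached as far as the arm can. A call with a number of a shift or a turn outside -1 to 1 is refused whole. A call with a gripper value outside its range is refused whole. The fingers move at their own pace and stop on an object; "squeeze" is the grip in N (left out, the last holds). Time passes only in rows, so rows that do not move let the fingers close. It gives the time, the measured TCP pose, the force, the opening and the grip force at its end, in the units of the state.
- arm.observe(): the state, without advancing time (a new reading comes with each control period).
- arm.get_image(name): name is "scene" or "top"; returns a dict with "pixels" (480x640x3 uint8, red, green, blue), "range_z" (480x640 float32, m along the optical axis (not along the pixel's ray), 0 where there is no reading), "mtx" (3x3 intrinsics, pixels), "k1" (the pictures are not rectified: a ray, as slopes to the right and down, at radius r is drawn at 1 + k1 r^2 times it, then the intrinsics apply), "R" (3x3) and "t" (3): a world point X has camera coordinates R X + t. Camera axes: x right, y down, z forward; pixel columns grow to the right and rows downward; lengths in m; the calibration is good to about 2 mm. A picture is of the moment at which its call begins.
- arm.sign_off(): hands the job in; it is judged then, once.
The state is a dict: "clock": time; "joints": joint angles; "dq": joint speeds; "joint_efforts": joint torques, N m; "position": TCP position; "ee_rot": TCP orientation; "force": force on the tool from outside, world axes, zero at the start; "ft_torque": the same for the moment, N m; "width": opening from 0.0 (shut) to 1.0 (fully open); "gripper_force": force on a finger pad.
Only numpy, scipy, OpenCV 4.12 (cv2) and the standard library are available. Lean on these libraries where they do the work, as an engineer would, in place of code of your own. Each camera call takes 0.05 s, during which the arm holds its last target. There are 200 camera calls.

## Working session

There is one attempt and no reset: what is moved stays moved. The work goes in short steps, Python scripts to look and compute and a tool call to move; the robot and the scene stay as the last step left them, time stands still between calls to the robot, and variables do not carry over. Pictures are saved under pics/ and viewed, at most 10 in all, crops included, and the job is handed in when it is done.

Besides the shell and the picture viewer there is one more tool, called after "Request:" by a JSON object that holds its "method" and its "body", one argument or row to a line. carry_out: Moves the arm, as the interface text tells. Shift numbers are shares of 0.025 m and turn numbers shares of 0.1 rad, none past 1 either way. Its arguments: {"type":"object","properties":{"commands":{"type":"array"},"squeeze":{"type":"number"}},"required":["commands"]}

```bash
ls; mkdir -p pics
cat > h.py <<'E'
import numpy as np, cv2
from cell import arm
def grab(n):
    return arm.get_image(n)
def save(im,f,crop=None,s=1):
    p=im["pixels"]
    if crop: p=p[crop[1]:crop[3],crop[0]:crop[2]]
    p=cv2.resize(p,None,fx=s,fy=s,interpolation=cv2.INTER_CUBIC)
    cv2.imwrite(f,p[:,:,::-1])
def cloud(im):
    z=im["range_z"].astype(float); K=im["mtx"]; h,w=z.shape
    u,v=np.meshgrid(np.arange(w),np.arange(h))
    pts=np.stack([u,v],-1).reshape(-1,1,2).astype(float)
    n=cv2.undistortPoints(pts,np.array(K,float),np.array([im["k1"],0,0,0.])).reshape(h,w,2)
    C=np.dstack([n*z[...,None],z])
    W=(C-im["t"])@im["R"]
    W[z==0]=np.nan
    return W
E
python3 - <<'E'
from h import *
for n in("scene","top"):
    im=grab(n); save(im,f"pics/{n}0.png"); np.savez(f"{n}0.npz",**im)
    print(n,im["mtx"].tolist(),im["k1"],(-np.array(im["R"]).T@im["t"]).round(3))
print(arm.observe())
E
```

```text
pics
scene [[505.5973562700277, 0.0, 318.71635169302397], [0.0, 505.5973562700277, 245.06543156419787], [0.0, 0.0, 1.0]] -0.03738967217276491 [1.248 0.748 0.85 ]
top [[609.1121994912464, 0.0, 315.34631665449035], [0.0, 609.1121994912464, 232.16754174320695], [0.0, 0.0, 1.0]] -0.1927537428228095 [ 0.397 -0.006  1.833]
{'clock': 0.1, 'joints': array([-1.34657771,  0.43512877,  0.0249905 ,  1.57400393, -0.01159937,
        1.13398866, -0.07509946]), 'dq': array([ 0.00118509, -0.00069464,  0.00065653, -0.00258116,  0.00039016,
        0.00042647,  0.00156773]), 'joint_efforts': array([ 2.82682828e-03, -6.69133043e+01,  9.87700671e-01, -3.15146184e+01,
       -6.05814694e-02,  3.72838473e-02,  1.00404989e-04]), 'position': array([0.20055871, 0.5914684 , 0.22603972]), 'ee_rot': array([-5.11198750e-01, -3.09962827e+00,  2.16856447e-03]), 'force': array([0.4212784 , 0.01021914, 0.49572796]), 'ft_torque': array([ 0.01311123, -0.01518641,  0.01248617]), 'gripper_force': 0.0, 'width': 1.0018543257067887}
```

View pics/scene0.png

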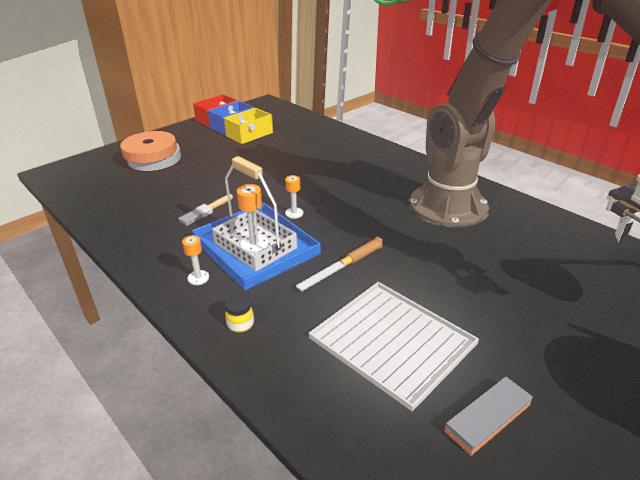

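View pics/top0.png

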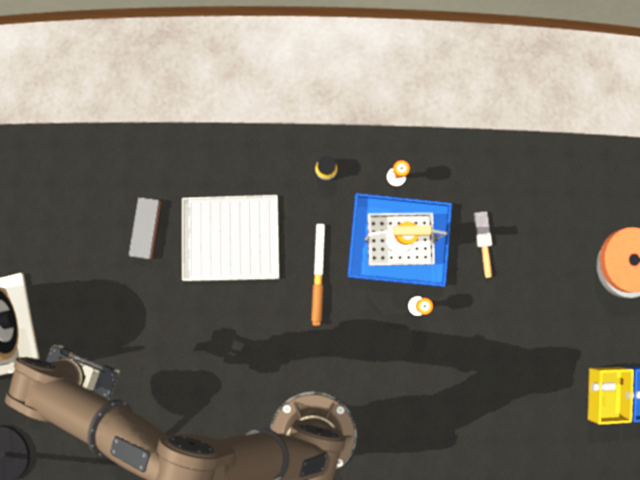

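The scene picture shows the basket with its bail in the blue tray: grip at (247,167), orange hub at (249,197). The pan is at (393,342), and the chisel lies between at (345,263). There are three arbors: the tall one in the basket (249,210), and two short ones on the bench at (192,258) and (293,196). Only the one in the basket stands inside the basket and looks 180 mm tall. I'll check heights and a crop.

Run:
```python
from h import *
for n,box in(("top",(345,185,460,295)),("scene",(180,145,330,295))):
    im=dict(np.load(n+"0.npz")); W=cloud(im); p=im["pixels"].astype(int)
    hsv=cv2.cvtColor(im["pixels"],cv2.COLOR_RGB2HSV)
    H,S,V=[hsv[...,i].astype(int) for i in range(3)]
    m=np.zeros(H.shape,bool); m[box[1]:box[3],box[0]:box[2]]=1
    z=W[...,2]
    def rep(name,mask,rect=True):
        q=W[mask]; q=q[np.isfinite(q[:,0])]
        if len(q)<5: print(n,name,len(q));return
        r=cv2.minAreaRect(q[:,:2].astype(np.float32)*1000)
        print(n,name,len(q),"mean",q.mean(0).round(4),"z",np.percentile(q[:,2],[5,50,95]).round(3),"rect",np.round(r[0]),np.round(r[1]),round(r[2],1))
    rep("grip",m&(z>.235)&(z<.32)&(S>40)); rep("grip-all",m&(z>.225)&(z<.33))
    rep("legs",m&(z>.08)&(z<.23)&(S<50))
    rep("hubtop",m&(z>.18)&(z<.2)&(S>100)&(H<20))
    rep("basketrim",m&(z>.05)&(z<.06)&(S<60))
    rep("tray",m&(z>.029)&(z<.041)&(H>95)&(H<125)&(S>120))
    rep("small orange",(~m)&(z>.06)&(z<.25)&(S>150)&(H<20)&(W[...,0]>.3)&(np.abs(W[...,1])<.4))
    mp=(z>.010)&(z<.022)&(S<40)&(V>120)&(W[...,1]>.08)&(W[...,1]<.45)&(W[...,0]>.3)&(W[...,0]<.75)
    rep("pan",mp)
    rep("chisel",(z>.012)&(z<.05)&(W[...,1]>-.03)&(W[...,1]<.06)&(W[...,0]>.25)&(W[...,0]<.7))
    save(im,f"pics/{n}c.png",box,4 if n=="top" else 3.6)
```

```text
top grip 372 mean [ 0.5904 -0.2458  0.2658] z [0.256 0.266 0.272] rect [ 591. -248.] [ 25. 102.] 1.3
top grip-all 419 mean [ 0.5904 -0.2442  0.263 ] z [0.24  0.265 0.272] rect [ 591. -247.] [ 25. 151.] 1.3
top legs 123 mean [ 0.5861 -0.2322  0.1839] z [0.113 0.19  0.226] rect [ 579. -247.] [ 32. 214.] 2.3
top hubtop 24 mean [ 0.5729 -0.2419  0.1876] z [0.183 0.187 0.193] rect [ 584. -239.] [60. 40.] 57.6
top basketrim 235 mean [ 0.5974 -0.253   0.055 ] z [0.051 0.055 0.059] rect [ 591. -246.] [151. 213.] 2.5
top tray 539 mean [ 0.5938 -0.2491  0.0346] z [0.03  0.035 0.04 ] rect [ 591. -247.] [291. 251.] 85.6
top small orange 71 mean [ 0.6247 -0.2633  0.1214] z [0.107 0.123 0.13 ] rect [ 592. -271.] [441.  44.] 9.9
top pan 1318 mean [0.5886 0.2667 0.0137] z [0.01  0.013 0.02 ] rect [589. 266.] [256. 296.] 2.3
top chisel 795 mean [ 0.4719 -0.0038  0.0228] z [0.013 0.022 0.034] rect [498.  15.] [381.  80.] 0.1
scene grip 378 mean [ 0.5957 -0.2413  0.2583] z [0.243 0.261 0.268] rect [ 592. -249.] [ 26. 104.] 3.3
scene grip-all 430 mean [ 0.5949 -0.2369  0.256 ] z [0.236 0.258 0.268] rect [ 592. -245.] [ 26. 150.] 3.3
scene legs 506 mean [ 0.5977 -0.2411  0.1455] z [0.085 0.126 0.218] rect [ 579. -254.] [410. 194.] 28.5
scene hubtop 185 mean [ 0.5988 -0.2401  0.1868] z [0.181 0.187 0.19 ] rect [ 592. -246.] [62. 61.] 54.7
scene basketrim 404 mean [ 0.5963 -0.2403  0.0536] z [0.05  0.053 0.058] rect [ 596. -244.] [217. 378.] 76.2
scene tray 562 mean [ 0.6035 -0.2121  0.0328] z [0.03  0.033 0.036] rect [ 589. -248.] [298. 254.] 85.8
scene small orange 0
scene pan 1231 mean [0.596  0.2736 0.0146] z [0.011 0.015 0.018] rect [584. 263.] [258. 294.] 2.6
scene chisel 784 mean [ 0.4792 -0.0027  0.0202] z [0.013 0.018 0.029] rect [481.  -4.] [ 32. 303.] 88.0
```

View pics/scenec.png

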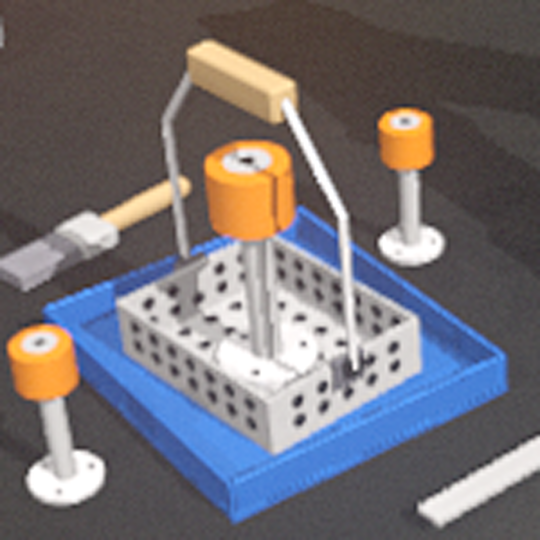

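View pics/topc.png

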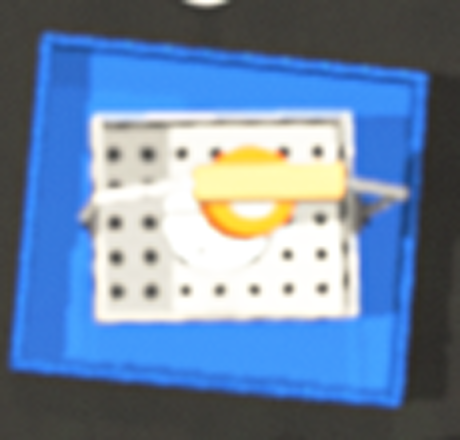

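The crop confirms it. Candidates at full-scene pixels: the tall arbor in the basket (249,197), hub top at z≈0.187 m (expected 0.189), against two short ones at (192,245) and (293,185) with tops at ≈0.125 m. The one in the basket is meant.

The measurements fit the given sizes:

| Item | Position (m) | Other |
|---|---|---|
| Grip | (0.591, −0.248), top z≈0.267 | upright |
| Basket | (0.591, −0.246) | yaw ≈2.3° |
| Pan | (0.587, 0.265) | yaw ≈2.4° |

I start by turning the tool and raising it.

Request:
{"method": "carry_out", "body": {
  "commands": [
    [1,0,0,-0.6,0,0,1],
    [1,0,0,-0.6,0,0,1],
    [1,0,0,-0.6,0,0,1],
    [1,0,0,-0.6,0,0,1],
    [1,0,0,-0.6,0,0,1],
    [1,0,0,-0.6,0,0,1],
    [1,0,0,-0.6,0,0,1],
    [1,0,0,-0.6,0,0,1]
  ]
}}

```text
clock: 0.9
position: [0.2005, 0.5916, 0.3469]
ee_rot: [1.683, 2.652, -0.001]
force: [0.7, 0.2, -0.9]
width: 0.999
gripper_force: 0.0
```

Request:
{"method": "carry_out", "body": {
  "commands": [
    [1,0,0,0,0,0,1],
    [1,0,0,0,0,0,1],
    [1,0,0,0,0,0,1],
    [1,0,0,0,0,0,1],
    [1,-0.8,0.4,0,0,0,0],
    [1,-1,0.4,0,0,0,0],
    [1,-1,0.4,0,0,0,0],
    [1,-1,0.4,0,0,0,0]
  ]
}}

```text
clock: 1.7
position: [0.245, 0.4976, 0.3462]
ee_rot: [2.172, 2.27, -0.001]
force: [0.7, -0.0, 0.6]
width: 0.998
gripper_force: 0.0
```

Request:
{"method": "carry_out", "body": {
  "commands": [
    [1,-1,0.41,0,0,0,0],
    [1,-1,0.41,0,0,0,0],
    [1,-1,0.41,0,0,0,0],
    [1,-1,0.41,0,0,0,0],
    [1,-1,0.41,0,0,0,0],
    [1,-1,0.41,0,0,0,0],
    [1,-1,0.41,0,0,0,0],
    [1,-1,0.41,0,0,0,0]
  ]
}}

```text
clock: 2.5
position: [0.3357, 0.3013, 0.3465]
ee_rot: [-2.172, -2.27, 0.001]
force: [0.7, 0.7, 0.0]
width: 1.001
gripper_force: 0.0
```

Request:
{"method": "carry_out", "body": {
  "commands": [
    [1,-1,0.41,0,0,0,0],
    [1,-1,0.41,0,0,0,0],
    [1,-1,0.41,0,0,0,0],
    [1,-1,0.41,0,0,0,0],
    [1,-1,0.41,0,0,0,0],
    [1,-1,0.41,0,0,0,0],
    [1,-1,0.41,0,0,0,0],
    [1,-1,0.41,0,0,0,0]
  ]
}}

```text
clock: 3.3
position: [0.4263, 0.1052, 0.3466]
ee_rot: [-2.172, -2.269, 0.0]
force: [0.9, 1.1, -0.4]
width: 0.998
gripper_force: 0.0
```

Request:
{"method": "carry_out", "body": {
  "commands": [
    [1,-1,0.41,0,0,0,0],
    [1,-1,0.41,0,0,0,0],
    [1,-1,0.41,0,0,0,0],
    [1,-1,0.41,0,0,0,0],
    [1,-1,0.41,0,0,0,0],
    [1,-1,0.41,0,0,0,0],
    [1,-1,0.41,0,0,0,0],
    [1,-1,0.41,0,0,0,0]
  ]
}}

```text
clock: 4.1
position: [0.5171, -0.0907, 0.3464]
ee_rot: [-2.171, -2.27, 0.0]
force: [0.5, -0.3, 0.3]
width: 0.999
gripper_force: 0.0
```

Request:
{"method": "carry_out", "body": {
  "commands": [
    [1,-1,0.41,0,0,0,0],
    [1,-1,0.41,0,0,0,0],
    [1,-1,0.41,0,0,0,0],
    [1,-1,0.41,0,0,0,0],
    [1,-1,0.41,0,0,0,0],
    [1,-1,0.41,0,0,0,0],
    [1,-0.4,0.22,0,0,0,0],
    [1,0,0,0,0,0,0]
  ]
}}

```text
clock: 4.9
position: [0.5907, -0.248, 0.346]
ee_rot: [-2.174, -2.267, 0.002]
force: [-0.4, -1.1, -0.2]
width: 1.002
gripper_force: 0.0
```

Run:
```python
from h import *
im=grab("scene"); save(im,"pics/s1.png",(140,90,380,300),3); np.savez("scene1.npz",**im)
W=cloud(im); hsv=cv2.cvtColor(im["pixels"],cv2.COLOR_RGB2HSV).astype(int);H,S,V=np.moveaxis(hsv,2,0)
m=np.zeros(H.shape,bool); m[145:295,180:330]=1
near=(np.abs(W[...,0]-.59)<.2)&(np.abs(W[...,1]+.246)<.2)
g=m&near&(W[...,2]>.235)&(W[...,2]<.275)&(S>40)&(H>10)&(H<30)
q=W[g]; print("grip",len(q),q.mean(0),cv2.minAreaRect(q[:,:2].astype(np.float32)*1000))
o=m&near&(S>170)&(H<16)&(V>90)&(W[...,2]>.12); q=W[o]; print("hub",len(q),q.mean(0),np.argwhere(o).mean(0),q.min(0),q.max(0))
print(arm.observe()["position"],arm.observe()["ft_torque"])
```

```text
grip 374 [ 0.59566566 -0.24126658  0.25849521] ((592.0908203125, -247.73854064941406), (24.7634334564209, 104.35816955566406), 3.5187807083129883)
hub 229 [ 0.60099084 -0.23483646  0.16540269] [200.30567686 248.90829694] [ 0.40730433 -0.32176913  0.12076142] [ 0.62657438 -0.21511746  0.1914494 ]
[ 0.59067112 -0.24673493  0.34621938] [-0.03858398  0.07732379 -0.00752357]
```

View pics/s1.png

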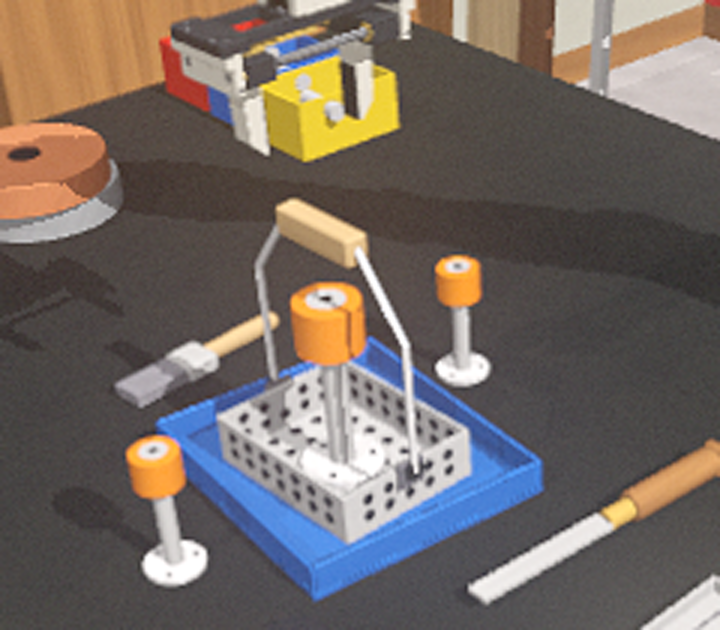

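The open jaws are at crop (250,110) and (355,80), straddling the line of the grip at crop (322,230), which is clear below them. I go down and close on the grip.

Request:
{"method": "carry_out", "body": {
  "commands": [
    [1,0,0,0.8,0,0,0],
    [1,0,0,0.8,0,0,0],
    [1,0,0,0.8,0,0,0],
    [1,0,0,0.8,0,0,0],
    [1,0,0,0.7,0,0,0],
    [1,0,0,0.55,0,0,0],
    [0.15,0,0,0,0,0,0],
    [0.15,0,0,0,0,0,0]
  ],
  "squeeze": 55
}}

```text
clock: 5.75
position: [0.591, -0.2462, 0.236]
ee_rot: [2.171, 2.27, 0.001]
force: [-0.5, -0.5, 0.3]
width: 0.876
gripper_force: 0.0
```

Request:
{"method": "carry_out", "body": {
  "commands": [
    [0,0,0,0,0,0,0],
    [0,0,0,0,0,0,0],
    [0,0,0,0,0,0,0],
    [0,0,0,0,0,0,0]
  ],
  "squeeze": 55
}}

```text
clock: 6.15
position: [0.591, -0.2469, 0.2358]
ee_rot: [2.172, 2.269, 0.0]
force: [0.1, 0.5, -0.1]
width: 0.526
gripper_force: 0.0
```

Request:
{"method": "carry_out", "body": {
  "commands": [
    [0,0,0,0,0,0,0],
    [0,0,0,0,0,0,0],
    [0,0,0,0,0,0,0],
    [0,0,0,0,0,0,0],
    [0,0,0,0,0,0,0],
    [0,0,0,0,0,0,0]
  ],
  "squeeze": 55
}}

```text
clock: 6.75
position: [0.5904, -0.2468, 0.2354]
ee_rot: [-2.172, -2.269, 0.001]
force: [-2.1, 0.5, 2.4]
width: 0.258
gripper_force: 55.0
```

```bash
cat > est.py <<'E'
from h import *
import sys
from scipy.spatial.transform import Rotation as Ro
L=0.181; HP=0.107  # TCP->pivot along tool z; pivot->hub centre (4+180-25-48 -> .111-...)
HP=4e-3+.155-.048
def hub(im,c):
    W=cloud(im); hsv=cv2.cvtColor(im["pixels"],cv2.COLOR_RGB2HSV).astype(int);H,S,V=np.moveaxis(hsv,2,0)
    near=np.linalg.norm(W-c,axis=2)<.075
    o=(near&(S>130)&(H<17)&(V>60)).astype(np.uint8)
    n,lab,st,ce=cv2.connectedComponentsWithStats(o)
    k=1+np.argmax(st[1:,4]); return st[k],ce[k],W[lab==k]
def proj(im,X):
    return cv2.projectPoints(np.array(X).reshape(-1,3),cv2.Rodrigues(im["R"])[0],im["t"],im["mtx"],np.array([im["k1"],0,0,0.]))[0].reshape(-1,2)
def run(tag,z0=None):
    im=grab("scene"); np.savez(tag+".npz",**im); s=arm.observe()
    R=Ro.from_rotvec(s["ee_rot"]).as_matrix(); p=s["position"]
    beta=np.arctan2(-R[0,2]*np.cos(.04)-R[1,2]*np.sin(.04),-R[2,2])
    piv=p+R[:,2]*L
    return im,s,R,p,beta,piv
E
cat > cal.py <<'E'
from est import *
im,s,R,p,beta,piv=run("ref")
c=piv+[0,0,HP]
st,ce,q=hub(im,c)
print("piv",piv,"beta",beta,"hubc",c,"st",st,"ce",ce,"proj",proj(im,c),"pts",q.mean(0))
J=(proj(im,c+np.array([.01,0,0]))-proj(im,c))/.01, (proj(im,c+np.array([0,.01,0]))-proj(im,c))/.01
print("px/m",J); print(s["clock"],s["width"],s["gripper_force"],s["force"],s["ft_torque"])
np.savez("cal.npz",off=(q.mean(0)-piv),ce=ce,piv=piv)
# top of hub: edges for x offset of the arbor vs basket
E
python3 cal.py
```

```text
piv [ 0.59036811 -0.24675541  0.05442395] beta 0.0006229913691660119 hubc [ 0.59036811 -0.24675541  0.16542395] st [237 191  25  21 348] ce [248.95977011 201.68103448] proj [[249.62103762 197.1883263 ]] pts [ 0.60608738 -0.22833915  0.16577935]
px/m (array([[-301.5261643 ,  132.54680416]]), array([[223.32955111, 135.50938066]]))
6.8 0.25534970579711325 54.9922513961792 [-2.66739474  0.38230819  3.02038252] [-0.03915851  1.08026387 -0.19264364]
```

The grip is held (55 N, width 0.258 ≈ 24 mm). There is a sideways preload of 2.7 N in x, so I ease it off before lifting.

Request:
{"method": "carry_out", "body": {
  "commands": [
    [0,0,-0.04,-0.02,0,0,0],
    [0,0,0,0,0,0,0]
  ]
}}

```text
clock: 7.0
position: [0.5898, -0.2467, 0.2355]
ee_rot: [-2.172, -2.27, 0.0]
force: [-0.3, -1.5, -4.3]
width: 0.261
gripper_force: 55.0
```

```bash
python3 cal.py
```

```text
piv [ 0.58982592 -0.24670904  0.05453286] beta 0.00020387782934576382 hubc [ 0.58982592 -0.24670904  0.16553286] st [237 192  25  20 348] ce [249.02586207 201.74425287] proj [[249.79038684 197.08788731]] pts [ 0.60607001 -0.22807605  0.165694  ]
px/m (array([[-301.41472094,  132.48593031]]), array([[223.37298373, 135.44415023]]))
7.05 0.2531532126826159 54.97000873088837 [ 0.329899   -0.29158855 -4.64626393] [-0.30236947  0.04660699 -0.05724463]
```

Preload gone (x ≈0.3 N, and the tool already carries ≈4.6 N). Next I write the lean estimator (hub outline against the projected model) and a small predictive planner, then lift.

```bash
cat > ctl.py <<'E'
# usage: ctl.py tag [share,share,...]  : turn shares (of 0.1 rad) of the rows run since the last measurement
from est import *
import json,os
from scipy.optimize import least_squares, lsq_linear
I,KB,CB,DT=.006,.12,.12,.005
def hull_c(m):
    h=cv2.convexHull(m.astype(np.float32)); M=cv2.moments(h); return np.array([M["m10"],M["m01"]])/M["m00"]
a=np.linspace(0,2*np.pi,73)
CYL=np.vstack([np.c_[.032*np.cos(a),.032*np.sin(a),np.full(73,z)] for z in(.134-.048,.184-.048)])
YAW=.042; Z=Ro.from_euler("z",YAW)
def synth(im,piv,th,dy=0.):
    return hull_c(proj(im,piv+(Z*Ro.from_euler("xy",[dy,th])).apply(CYL)))
def obs(im,piv,th=0):
    W=cloud(im); hsv=cv2.cvtColor(im["pixels"],cv2.COLOR_RGB2HSV).astype(int);H,S,V=np.moveaxis(hsv,2,0)
    near=np.linalg.norm(W-piv-[0.1*th,0,.111],axis=2)<.075
    o=(near&(S>130)&(H<17)&(V>60)).astype(np.uint8)
    n,lab,st,ce=cv2.connectedComponentsWithStats(o); k=1+np.argmax(st[1:,4])
    return hull_c(np.argwhere(lab==k)[:,::-1]),st[k]
def sim(x,p,br):          # br: list of (beta_rate, duration); x=(th,thd,beta); p=(tau,Ko)
    th,td,b=x; out=[]
    for r,d in br:
        for _ in range(int(round(d/DT))):
            for _ in range(2):
                td+=DT/2*(p[1]*th+p[0]-KB*(th-b)-CB*(td-r))/I; th+=DT/2*td
            b+=r*DT
        out.append(th)
    return (th,td,b),np.array(out)
if __name__=="__main__":
    tag=sys.argv[1]; rows=[float(v) for v in sys.argv[2].split(",")] if len(sys.argv)>2 else []
    im,s,R,p,beta,piv=run(tag)
    if tag=="ref":
        o,st=obs(im,piv); e0=o-synth(im,piv,0)
        json.dump(dict(e0=list(e0),meas=[]),open("log.json","w")); print("e0",e0,st,beta,piv); sys.exit()
    L_=json.load(open("log.json")); e0=np.array(L_["e0"]); M=L_["meas"]
    o,st=obs(im,piv,M[-1]["th"] if M else 0)
    r=least_squares(lambda q:synth(im,piv,q[0],q[1])+e0-o,[0,0]); th,dy=r.x
    thu=least_squares(lambda q:(synth(im,piv,q[0])+e0-o)[:1],[0]).x[0]
    t=s["clock"]
    print(f"t {t:.2f} th2d {th:.4f} ylean {dy:.4f} th_u {thu:.4f} beta {beta:.4f} piv {piv.round(4)} area {st[4]} F {np.round(s['force'],1)} T {np.round(s['ft_torque'],2)}")
    M.append(dict(t=t,th=thu,beta=beta,rows=rows)); json.dump(L_,open("log.json","w"))
    w=M[-6:]
    def segs(m): return [(q,.1) for q in m["rows"]]+[(0,.05)]
    def res(q,full=False):
        x=(q[0],0 if len(w)==len(M) else q[3],w[0]["beta"]); e=[(q[0]-w[0]["th"])/.006]
        for m in w[1:]:
            x,_=sim((x[0],x[1],x[2]),(q[1],q[2]),segs(m)); e.append((x[0]-m["th"])/.006)
            x=(x[0],x[1],m["beta"])
        if full: return x
        return np.r_[e,(q[1]-0)/.015,(q[2]-.26)/.03,(q[3])/.1]
    f=least_squares(res,[w[0]["th"],0,.26,0]); q=f.x; x=res(q,True)
    print("fit th",round(x[0],4),"thd",round(x[1],4),"tau",round(q[1],4),"Ko",round(q[2],3),"resid",(res(q)[:len(w)]*.006).round(4))
    n=7; h=10; P=(q[1],q[2]); x=(x[0],x[1],beta)
    base=sim(x,P,[(0,.1)]*(n+h))[1]
    G=np.array([sim((0,0,0),(0,P[1]),[(1. if i==j else 0,.1) for i in range(n+h)])[1] for j in range(n)]).T
    lam=.15
    z=lsq_linear(np.vstack([G*.1,lam*np.eye(n)*.1]),np.r_[-base,np.zeros(n)],bounds=(-.9,.9)).x
    zr=np.round(z/.05)*.05
    pr=sim(x,P,[(v*.1/.1,.1) for v in zr]+[(0,.1)]*h)[1]
    print("hold-> ",base[[4,9,14]].round(3)); print("turn x",(zr).round(2).tolist(),"shift y",(zr*.724).round(2).tolist(),"pred",pr[[1,3,6,11,16]].round(3))
E
python3 ctl.py ref
```

```text
e0 [-0.96944552  3.31135428] [237 191  25  21 348] 0.0002684634021105941 [ 0.58981562 -0.24670679  0.05453932]
```

```bash
sed -i 's/lam=.15/lam=.03/; s/G\*\.1,lam\*np.eye(n)\*\.1/G,lam*np.eye(n)/; s/v\*\.1\/\.1/v/' ctl.py
python3 - <<'E'
from ctl import *
im=dict(np.load("ref.npz")); hsv=cv2.cvtColor(im["pixels"],cv2.COLOR_RGB2HSV).astype(int)
W=cloud(im)
for v in range(180,194): print(v,[tuple(hsv[v,u]) for u in (242,246,250,254,258)],W[v,250].round(3))
E
```

```text
180 [(np.int64(6), np.int64(39), np.int64(91)), (np.int64(8), np.int64(23), np.int64(88)), (np.int64(5), np.int64(34), np.int64(91)), (np.int64(3), np.int64(33), np.int64(85)), (np.int64(9), np.int64(39), np.int64(86))] [ 0.358 -0.585 -0.001]
181 [(np.int64(3), np.int64(27), np.int64(86)), (np.int64(3), np.int64(36), np.int64(85)), (np.int64(8), np.int64(34), np.int64(89)), (np.int64(2), np.int64(37), np.int64(90)), (np.int64(16), np.int64(45), np.int64(85))] [ 0.361 -0.581 -0.002]
182 [(np.int64(9), np.int64(48), np.int64(90)), (np.int64(0), np.int64(24), np.int64(84)), (np.int64(0), np.int64(27), np.int64(86)), (np.int64(8), np.int64(32), np.int64(89)), (np.int64(6), np.int64(42), np.int64(91))] [ 0.363 -0.579 -0.005]
183 [(np.int64(0), np.int64(23), np.int64(89)), (np.int64(165), np.int64(13), np.int64(80)), (np.int64(9), np.int64(38), np.int64(88)), (np.int64(159), np.int64(23), np.int64(79)), (np.int64(13), np.int64(41), np.int64(87))] [ 0.373 -0.564  0.001]
184 [(np.int64(175), np.int64(18), np.int64(84)), (np.int64(13), np.int64(168), np.int64(213)), (np.int64(14), np.int64(18
[... 1716 characters left out ...]
np.int64(2), np.int64(239)), (np.int64(30), np.int64(3), np.int64(194)), (np.int64(14), np.int64(111), np.int64(255)), (np.int64(19), np.int64(179), np.int64(255))] [ 0.593 -0.237  0.189]
192 [(np.int64(18), np.int64(166), np.int64(255)), (np.int64(9), np.int64(27), np.int64(244)), (np.int64(10), np.int64(47), np.int64(233)), (np.int64(17), np.int64(198), np.int64(255)), (np.int64(18), np.int64(188), np.int64(255))] [ 0.595 -0.235  0.188]
193 [(np.int64(19), np.int64(189), np.int64(255)), (np.int64(16), np.int64(132), np.int64(255)), (np.int64(18), np.int64(145), np.int64(255)), (np.int64(15), np.int64(188), np.int64(227)), (np.int64(16), np.int64(193), np.int64(255))] [ 0.598 -0.231  0.188]
```

```bash
sed -i 's/(S>130)&(H<17)/(S>95)\&(H<24)/' ctl.py; python3 ctl.py ref
```

```text
e0 [-1.16256789  0.54368375] [236 185  26  27 495] 0.00045069686734047987 [ 0.58975029 -0.24666515  0.05448844]
```

The hub sits about +4 mm in x against the pivot in this camera. The grip itself reads +1.5–2 mm, so the true arbor offset is about +2 mm. I tilt the bail slightly to −x first, about the pivot, then lift 50 mm.

Request:
{"method": "carry_out", "body": {
  "commands": [
    [0,0,-0.29,0,-0.4,0,0],
    [0,0,-0.29,0,-0.4,0,0],
    [0,0,0,-0.4,0,0,0],
    [0,0,0,-0.7,0,0,0],
    [0,0,0,-0.7,0,0,0],
    [0,0,0,-0.3,0,0,0]
  ]
}}

```text
clock: 7.75
position: [0.572, -0.2477, 0.2899]
ee_rot: [2.132, 2.229, 0.089]
force: [0.3, -0.9, -6.5]
width: 0.261
gripper_force: 55.0
```

```bash
sed -i 's/(q\[1\]-0)/(q[1]-.01)/' ctl.py; python3 ctl.py a1
```

```text
t 7.80 th2d 0.0241 ylean -0.0115 th_u 0.0026 beta -0.0817 piv [ 0.5868 -0.2475  0.11  ] area 529 F [ 0.9 -0.1 -6.3] T [0.11 0.04 0.08]
fit th 0.0026 thd 0 tau 0.01 Ko 0.26 resid [0.]
hold->  [0.005 0.01  0.019]
turn x [-0.05, 0.0, 0.0, 0.0, 0.0, 0.0, 0.0] shift y [-0.04, 0.0, 0.0, 0.0, 0.0, 0.0, 0.0] pred [-0.002 -0.004 -0.007 -0.014 -0.026]
```

```bash
cat > bk.py <<'E'
from ctl import *
BOX=np.array([[x,y,z] for x in(-.075,.075) for y in(-.095,.095) for z in(-.048,.002)])
def basket(im,piv):
    W=cloud(im); q=Z.inv().apply((W-piv).reshape(-1,3)).reshape(W.shape)
    hsv=cv2.cvtColor(im["pixels"],cv2.COLOR_RGB2HSV).astype(int)
    with np.errstate(invalid="ignore"):
        m=(abs(q[...,0])<.088)&(abs(q[...,1])<.108)&(q[...,2]>-.056)&(q[...,2]<.010)&(hsv[...,1]<70)&(hsv[...,2]>110)
    m=cv2.morphologyEx(m.astype(np.uint8),cv2.MORPH_OPEN,np.ones((4,4),np.uint8))
    n,lab,st,ce=cv2.connectedComponentsWithStats(m); k=1+np.argmax(st[1:,4])
    return hull_c(np.argwhere(lab==k)[:,::-1]),st[k]
def bsyn(im,piv,d,th=0): return hull_c(proj(im,piv+d+(Z*Ro.from_euler("y",th)).apply(BOX)))
E
cat > t.py <<'E'
from bk import *
for tag,piv in(("ref",np.array([.58975,-.24667,.0545])),("a1",np.array([.5868,-.2475,.11]))):
    im=dict(np.load(tag+".npz"))
    b,s=basket(im,piv); o,so=obs(im,piv)
    print(tag,"basket",b,b-bsyn(im,piv,0),s,"hub",o-synth(im,piv,0),so)
E
python3 t.py
python3 - <<'E'
from h import *
a=dict(np.load("a1.npz")); save(a,"pics/a1.png",(180,100,330,280),3.3)
E
```

```text
ref basket [255.87821986 240.740112  ] [1.23612525 1.75951318] [ 214  215   84   56 2086] hub [-1.16117636  0.54810557] [236 185  26  27 495]
a1 basket [247.91063373 224.3848908 ] [-5.65986666  2.305857  ] [ 212  198   65   57 1835] hub [-1.64491455  1.10199071] [234 166  26  28 529]
```

View pics/a1.png

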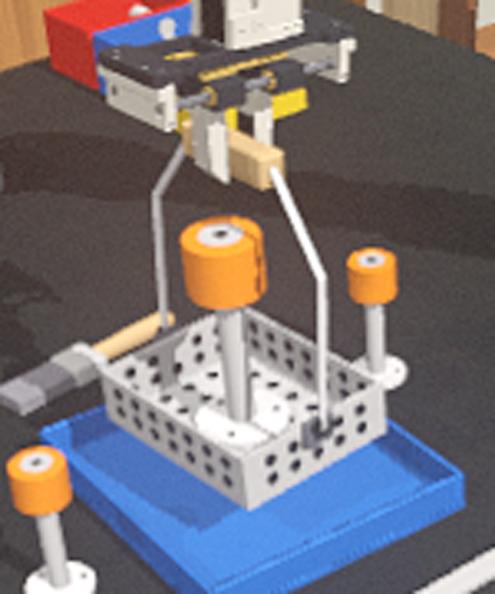

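The basket hangs clear of the tray and looks upright: hub at crop (224,262), lower basket corner at crop (248,505), rim clear. The u-only solve stalled because its numeric step was too small, so I fix that and replan from the same picture.

```bash
sed -i 's/,\[0,0\])/,[0,0],diff_step=.05,x_scale=.01)/; s/,\[0\])\.x/,[0],diff_step=.05,x_scale=.01).x/' ctl.py
sed -i 's/J_=0//; s/r=least_squares(lambda q:synth(im,piv,q\[0\],q\[1\])+e0-o,.*/J=np.c_[(synth(im,piv,.05)-synth(im,piv,-.05))\/.1,(synth(im,piv,0,.05)-synth(im,piv,0,-.05))\/.1]; d=o-e0-synth(im,piv,0); th,dy=np.linalg.solve(J,d)/; s/thu=least_squares.*/thu=d[0]\/J[0,0]; thv=d[1]\/J[1,0]/; s/th_u {thu:.4f}/th_u {thu:.4f} th_v {thv:.4f}/' ctl.py
sed -i 's/M.append(dict(t=t,th=thu/M.append(dict(t=t,d=list(d),th=(thu+th)\/2/' ctl.py
cat > off.py <<'E'
import ctl,sys,numpy as np
E
python3 - <<'E'
from ctl import *
im=dict(np.load("a1.npz")); piv=np.array([.5868,-.2475,.11])
e0=np.array(json.load(open("log.json"))["e0"]); o,_=obs(im,piv); d=o-e0-synth(im,piv,0)
J=np.c_[(synth(im,piv,.05)-synth(im,piv,-.05))/.1,(synth(im,piv,0,.05)-synth(im,piv,0,-.05))/.1]
print(d,J,np.linalg.solve(J,d))
L=json.load(open("log.json")); L["meas"]=[dict(t=7.8,th=.018,beta=-.0817,rows=[])]; json.dump(L,open("log.json","w"))
x=(.018,0,-.0817)
for tau in(0,.01,.02): print(tau,sim(x,(tau,.26),[(0,.1)]*10)[1].round(3), sim(x,(tau,.26),[(-.2,.1),(-.1,.1)]+[(0,.1)]*8)[1].round(3))
E
sed -n 38,52p ctl.py
```

```text
[-0.48234666  0.55830696] [[-32.96928659 -26.48082313]
 [ 14.45798362 -13.42640687]] [ 0.02575425 -0.01384975]
0 [ 0.014  0.008  0.001 -0.007 -0.016 -0.026 -0.038 -0.05  -0.064 -0.08 ] [ 0.002 -0.021 -0.038 -0.055 -0.072 -0.092 -0.114 -0.139 -0.166 -0.197]
0.01 [0.019 0.022 0.024 0.027 0.031 0.035 0.039 0.043 0.049 0.055] [ 0.007 -0.007 -0.015 -0.02  -0.025 -0.031 -0.038 -0.045 -0.053 -0.062]
0.02 [0.024 0.035 0.048 0.062 0.078 0.095 0.115 0.137 0.161 0.189] [0.012 0.006 0.008 0.014 0.021 0.03  0.038 0.048 0.06  0.072]
    t=s["clock"]
    print(f"t {t:.2f} th2d {th:.4f} ylean {dy:.4f} th_u {thu:.4f} th_v {thv:.4f} beta {beta:.4f} piv {piv.round(4)} area {st[4]} F {np.round(s['force'],1)} T {np.round(s['ft_torque'],2)}")
    M.append(dict(t=t,d=list(d),th=(thu+th)/2,beta=beta,rows=rows)); json.dump(L_,open("log.json","w"))
    w=M[-6:]
    def segs(m): return [(q,.1) for q in m["rows"]]+[(0,.05)]
    def res(q,full=False):
        x=(q[0],0 if len(w)==len(M) else q[3],w[0]["beta"]); e=[(q[0]-w[0]["th"])/.006]
        for m in w[1:]:
            x,_=sim((x[0],x[1],x[2]),(q[1],q[2]),segs(m)); e.append((x[0]-m["th"])/.006)
            x=(x[0],x[1],m["beta"])
        if full: return x
        return np.r_[e,(q[1]-.01)/.015,(q[2]-.26)/.03,(q[3])/.1]
    f=least_squares(res,[w[0]["th"],0,.26,0]); q=f.x; x=res(q,True)
    print("fit th",round(x[0],4),"thd",round(x[1],4),"tau",round(q[1],4),"Ko",round(q[2],3),"resid",(res(q)[:len(w)]*.006).round(4))
    n=7; h=10; P=(q[1],q[2]); x=(x[0],x[1],beta)
```

Request:
{"method": "carry_out", "body": {
  "commands": [
    [0,0,-0.07,0,-0.1,0,0],
    [0,0,0,0,0,0,0],
    [0,0,0,0,0,0,0],
    [0,0,0,0,0,0,0]
  ]
}}

```text
clock: 8.2
position: [0.5692, -0.2474, 0.2872]
ee_rot: [2.129, 2.224, 0.099]
force: [-1.2, -0.5, -7.3]
width: 0.259
gripper_force: 55.0
```

```bash
python3 ctl.py a2 -.1,0,0,0
```

```text
t 8.25 th2d 0.0285 ylean -0.0149 th_u 0.0165 th_v 0.0424 beta -0.0891 piv [ 0.5854 -0.2467  0.1071] area 531 F [-0.6 -0.4 -8.6] T [-0.19  0.39 -0.01]
fit th 0.0224 thd 0.0388 tau 0.0128 Ko 0.26 resid [ 0.0002 -0.0001]
hold->  [0.05  0.098 0.181]
turn x [-0.35, 0.05, 0.0, 0.0, 0.0, 0.0, 0.05] shift y [-0.25, 0.04, 0.0, 0.0, 0.0, 0.0, 0.04] pred [-0.005 -0.009 -0.013 -0.025 -0.048]
```

Request:
{"method": "carry_out", "body": {
  "commands": [
    [0,0,-0.22,0,-0.3,0,0],
    [0,0,0,0,0,0,0],
    [0,0,0,0,0,0,0],
    [0,0,0,0,0,0,0]
  ]
}}

```text
clock: 8.65
position: [0.5644, -0.2477, 0.2874]
ee_rot: [2.113, 2.208, 0.132]
force: [0.1, -0.1, -7.6]
width: 0.26
gripper_force: 55.0
```

```bash
sed -i 's/zr=np.round(z\/.05)\*.05/zr=np.round(z\/.02)*.02/' ctl.py; python3 ctl.py a3 -.3,0,0,0
```

```text
t 8.70 th2d 0.0006 ylean -0.0172 th_u -0.0132 th_v 0.0166 beta -0.1197 piv [ 0.586  -0.2468  0.1077] area 525 F [ 0.2 -0.6 -7.8] T [-0.1   0.51 -0.03]
fit th -0.0065 thd -0.0174 tau 0.013 Ko 0.26 resid [-0.0001  0.0003 -0.0002]
hold->  [-0.018 -0.039 -0.075]
turn x [0.1, -0.02, 0.0, 0.0, 0.0, 0.0, 0.0] shift y [0.07, -0.01, 0.0, 0.0, 0.0, 0.0, 0.0] pred [-0.    -0.001 -0.003 -0.008 -0.015]
```

Request:
{"method": "carry_out", "body": {
  "commands": [
    [0,0,0.07,0,0.1,0,0],
    [0,0,0,0,0,0,0],
    [0,0,0,0,0,0,0],
    [0,0,0,0,0,0,0],
    [0,0,0,0,0,0,0],
    [0,0,0,0,0,0,0]
  ]
}}

```text
clock: 9.3
position: [0.5656, -0.2479, 0.2876]
ee_rot: [2.118, 2.213, 0.122]
force: [-0.1, 0.2, -7.8]
width: 0.259
gripper_force: 55.0
```

```bash
python3 ctl.py a4 .1,0,0,0,0,0
```

```text
t 9.35 th2d 0.0005 ylean -0.0120 th_u -0.0091 th_v 0.0116 beta -0.1101 piv [ 0.5855 -0.247   0.1077] area 524 F [-0.4 -0.1 -7.2] T [-0.07  0.53  0.02]
fit th -0.0038 thd -0.008 tau 0.0127 Ko 0.261 resid [ 0.0007  0.0004 -0.0015  0.0005]
hold->  [-0.009 -0.019 -0.036]
turn x [0.06, -0.02, -0.0, -0.0, -0.0, -0.0, -0.0] shift y [0.04, -0.01, -0.0, -0.0, -0.0, -0.0, -0.0] pred [-0.    -0.001 -0.001 -0.002 -0.004]
```

Request:
{"method": "carry_out", "body": {
  "commands": [
    [0,0,0.03,0,0.05,0,0],
    [0,0,0,0,0,0,0],
    [0,0,0,0,0,0,0],
    [0,0,0,0,0,0,0],
    [0,0,0,0,0,0,0],
    [0,0,0,0,0,0,0],
    [0,0,0,0,0,0,0],
    [0,0,0,0,0,0,0]
  ]
}}

```text
clock: 10.15
position: [0.5664, -0.2478, 0.2877]
ee_rot: [2.12, 2.216, 0.116]
force: [0.5, -0.3, -7.3]
width: 0.26
gripper_force: 55.0
```

```bash
python3 ctl.py a5 .05,0,0,0,0,0,0,0
```

```text
t 10.20 th2d 0.0076 ylean -0.0139 th_u -0.0036 th_v 0.0206 beta -0.1050 piv [ 0.5854 -0.247   0.1077] area 525 F [-0.6 -0.2 -7.9] T [-0.08  0.5   0.02]
fit th 0.0019 thd 0.003 tau 0.0127 Ko 0.261 resid [ 0.0006  0.0003 -0.0015  0.0007 -0.0001]
hold->  [0.004 0.008 0.014]
turn x [-0.02, 0.0, 0.0, 0.0, 0.0, 0.0, 0.0] shift y [-0.01, 0.0, 0.0, 0.0, 0.0, 0.0, 0.0] pred [ 0.     0.    -0.    -0.001 -0.003]
```

Request:
{"method": "carry_out", "body": {
  "commands": [
    [0,0,-0.01,0,-0.02,0,0],
    [0,0,0,0,0,0,0],
    [0,0,0,0,0,0,0],
    [0,0,0,0,0,0,0],
    [0,0,0,0,0,0,0],
    [0,0,0,0,0,0,0],
    [0,0,0,0,0,0,0],
    [0,0,0,0,0,0,0]
  ]
}}

```text
clock: 11.0
position: [0.5662, -0.2478, 0.2876]
ee_rot: [2.12, 2.215, 0.119]
force: [0.6, -0.6, -7.9]
width: 0.257
gripper_force: 55.0
```

```bash
python3 ctl.py a6 -.02,0,0,0,0,0,0,0
```

```text
t 11.05 th2d -0.0028 ylean -0.0120 th_u -0.0125 th_v 0.0084 beta -0.1071 piv [ 0.5855 -0.247   0.1077] area 525 F [ 0.2 -0.1 -8.2] T [-0.07  0.47 -0.  ]
fit th -0.0069 thd -0.0097 tau 0.0126 Ko 0.263 resid [ 0.0012  0.0009 -0.0012  0.0005 -0.002   0.0007]
hold->  [-0.013 -0.025 -0.045]
turn x [0.1, -0.02, -0.0, -0.0, -0.0, -0.0, -0.02] shift y [0.07, -0.01, -0.0, -0.0, -0.0, -0.0, -0.01] pred [0.001 0.002 0.004 0.008 0.017]
```

Request:
{"method": "carry_out", "body": {
  "commands": [
    [0,0,0.05,0,0.08,0,0],
    [0,0,0,0,0,0,0],
    [0,0,0,0,0,0,0],
    [0,0,0,0,0,0,0],
    [0,0,0,0,0,0,0],
    [0,0,0,0,0,0,0],
    [0,0,0,0,0,0,0],
    [0,0,0,0,0,0,0]
  ]
}}

```text
clock: 11.85
position: [0.5674, -0.2478, 0.2878]
ee_rot: [2.124, 2.219, 0.11]
force: [-0.4, -0.8, -8.5]
width: 0.253
gripper_force: 55.0
```

```bash
python3 ctl.py a7 .08,0,0,0,0,0,0,0
```

```text
t 11.90 th2d 0.0098 ylean -0.0141 th_u -0.0015 th_v 0.0229 beta -0.0990 piv [ 0.5853 -0.247   0.1077] area 525 F [ 0.1  0.7 -8.1] T [-0.14  0.45 -0.05]
fit th 0.0043 thd 0.01 tau 0.0125 Ko 0.261 resid [ 0.0019 -0.0009  0.0007 -0.002   0.0003  0.0002]
hold->  [0.011 0.023 0.043]
turn x [-0.06, 0.02, 0.0, -0.0, -0.0, -0.0, -0.0] shift y [-0.04, 0.01, 0.0, -0.0, -0.0, -0.0, -0.0] pred [0.001 0.002 0.003 0.007 0.013]
```

Request:
{"method": "carry_out", "body": {
  "commands": [
    [0,0,-0.04,0,-0.06,0,0],
    [0,0,0,0,0,0,0],
    [0,0,0,0,0,0,0],
    [0,0,0,0,0,0,0],
    [0,0,0,0,0,0,0],
    [0,0,0,0,0,0,0],
    [0,0,0,0,0,0,0],
    [0,0,0,0,0,0,0]
  ]
}}

```text
clock: 12.7
position: [0.5665, -0.2478, 0.2877]
ee_rot: [2.12, 2.216, 0.116]
force: [-0.2, 0.1, -7.5]
width: 0.258
gripper_force: 55.0
```

```bash
python3 ctl.py a8 -.06,0,0,0,0,0,0,0
```

```text
t 12.75 th2d 0.0009 ylean -0.0131 th_u -0.0097 th_v 0.0131 beta -0.1050 piv [ 0.5854 -0.247   0.1077] area 526 F [ 0.3 -0.3 -7.6] T [-0.12  0.48 -0.01]
fit th -0.0043 thd -0.0063 tau 0.0124 Ko 0.26 resid [-0.0006  0.0016 -0.0013  0.0006 -0.0004  0.0001]
hold->  [-0.009 -0.016 -0.029]
turn x [0.06, -0.02, -0.0, -0.0, -0.0, -0.0, -0.0] shift y [0.04, -0.01, -0.0, -0.0, -0.0, -0.0, -0.0] pred [-0.    -0.     0.     0.002  0.006]
```

Request:
{"method": "carry_out", "body": {
  "commands": [
    [0,0,0.03,0,0.05,0,0],
    [0,0,0,0,0,0,0],
    [0,0,0,0,0,0,0],
    [0,0,0,0,0,0,0],
    [0,0,0,0,0,0,0],
    [0,0,0,0,0,0,0],
    [0,0,0,0,0,0,0],
    [0,0,0,0,0,0,0]
  ]
}}

```text
clock: 13.55
position: [0.5672, -0.2478, 0.2878]
ee_rot: [2.123, 2.218, 0.111]
force: [0.3, 0.2, -7.5]
width: 0.253
gripper_force: 55.0
```

```bash
python3 ctl.py a9 .05,0,0,0,0,0,0,0
```

```text
t 13.60 th2d 0.0116 ylean -0.0158 th_u -0.0012 th_v 0.0263 beta -0.1001 piv [ 0.5853 -0.247   0.1077] area 526 F [-0.4  0.4 -8.4] T [-0.08  0.46  0.02]
fit th 0.005 thd 0.0089 tau 0.0124 Ko 0.26 resid [ 0.0007 -0.0014  0.0006 -0.0002  0.0006 -0.0002]
hold->  [0.011 0.021 0.039]
turn x [-0.08, 0.02, 0.0, 0.0, 0.0, 0.0, 0.0] shift y [-0.06, 0.01, 0.0, 0.0, 0.0, 0.0, 0.0] pred [-0.001 -0.001 -0.002 -0.006 -0.012]
```

Request:
{"method": "carry_out", "body": {
  "commands": [
    [0,0,-0.05,0,-0.07,0,0],
    [0,0,0,0,0,0,0],
    [0,0,0,0,0,0,0],
    [0,0,0,0,0,0,0],
    [0,0,0,0,0,0,0],
    [0,0,0,0,0,0,0],
    [0,0,0,0,0,0,0]
  ]
}}

```text
clock: 14.3
position: [0.566, -0.2478, 0.2876]
ee_rot: [2.119, 2.215, 0.119]
force: [-0.2, 0.3, -7.1]
width: 0.26
gripper_force: 55.0
```

```bash
python3 ctl.py a10 -.07,0,0,0,0,0,0
```

```text
t 14.35 th2d 0.0004 ylean -0.0112 th_u -0.0086 th_v 0.0107 beta -0.1069 piv [ 0.5853 -0.247   0.1076] area 526 F [-0.5  0.2 -7.2] T [-0.08  0.52 -0.03]
fit th -0.0043 thd -0.008 tau 0.0124 Ko 0.26 resid [-0.0009  0.0006 -0.0002  0.0007  0.     -0.0001]
hold->  [-0.01  -0.019 -0.035]
turn x [0.06, -0.02, -0.0, -0.0, -0.0, -0.0, -0.0] shift y [0.04, -0.01, -0.0, -0.0, -0.0, -0.0, -0.0] pred [-0.    -0.001 -0.001 -0.002 -0.002]
```

The 6 s hold is done, with lean under 0.03 rad since 7.8 s. Now I carry it along the hinge axis (+y), which does not excite the lean.

Request:
{"method": "carry_out", "body": {
  "commands": [
    [0,0.1,0.04,0,0.05,0,0],
    [0,0.2,0.01,0,0,0,0],
    [0,0.3,0.01,0,0,0,0],
    [0,0.4,0.02,0,0,0,0],
    [0,0.5,0.02,0,0,0,0],
    [0,0.5,0.02,0,0,0,0],
    [0,0.5,0.02,0,0,0,0]
  ]
}}

```text
clock: 15.05
position: [0.5667, -0.1836, 0.288]
ee_rot: [2.121, 2.218, 0.114]
force: [0.1, 0.5, -7.9]
width: 0.256
gripper_force: 55.0
```

```bash
python3 ctl.py b1 .05,0,0,0,0,0,0
```

```text
t 15.10 th2d 0.0025 ylean 0.0151 th_u 0.0153 th_v -0.0115 beta -0.1017 piv [ 0.5855 -0.1797  0.1077] area 556 F [ 0.2  4.9 -8. ] T [1.2  0.31 0.12]
fit th 0.0079 thd 0.0116 tau 0.0126 Ko 0.261 resid [-0.0006 -0.0011  0.0002  0.0004  0.0023 -0.001 ]
hold->  [0.016 0.03  0.054]
turn x [-0.12, 0.02, 0.0, 0.0, 0.0, 0.0, 0.02] shift y [-0.09, 0.01, 0.0, 0.0, 0.0, 0.0, 0.01] pred [-0.002 -0.003 -0.006 -0.012 -0.024]
```

```bash
sed -i 's/im=grab("scene"); np.savez(tag+".npz",\*\*im); s=arm.observe()/s=arm.observe(); im=grab("scene"); np.savez(tag+".npz",**im); s["clock"]+=.05/' est.py
python3 - <<'E'
import json
L=json.load(open("log.json")); L["meas"][-1]["th"]=-.004; json.dump(L,open("log.json","w"))
E
grep -n 's=arm.observe' est.py
```

```text
15:    s=arm.observe(); im=grab("scene"); np.savez(tag+".npz",**im); s["clock"]+=.05
```

Request:
{"method": "carry_out", "body": {
  "commands": [
    [0,0.2,0.03,0,0.03,0,0],
    [0,0.5,0.02,0,0,0,0],
    [0,0.8,0.03,0,0,0,0],
    [0,0.8,0.03,0,0,0,0],
    [0,0.8,0.03,0,0,0,0],
    [0,0.5,0.02,0,0,0,0],
    [0,0.2,0.01,0,0,0,0],
    [0,0,0,0,0,0,0]
  ]
}}

```text
clock: 15.9
position: [0.5668, -0.0896, 0.2885]
ee_rot: [2.122, 2.22, 0.11]
force: [0.5, -0.4, -7.0]
width: 0.259
gripper_force: 55.0
```

```bash
python3 ctl.py b2 .03,0,0,0,0,0,0,0
```

```text
t 15.95 th2d 0.0069 ylean 0.0003 th_u 0.0072 th_v 0.0067 beta -0.0991 piv [ 0.5847 -0.0888  0.1083] area 586 F [ 0.5 -0.4 -7. ] T [-0.07  0.48  0.03]
fit th 0.0066 thd 0.0119 tau 0.0124 Ko 0.261 resid [ 0.0001  0.0006 -0.0005 -0.0014  0.0018 -0.0004]
hold->  [0.014 0.028 0.051]
turn x [-0.1, 0.02, 0.0, 0.0, 0.0, 0.0, 0.0] shift y [-0.07, 0.01, 0.0, 0.0, 0.0, 0.0, 0.0] pred [-0.001 -0.001 -0.003 -0.008 -0.016]
```

Request:
{"method": "carry_out", "body": {
  "commands": [
    [0,0.2,-0.05,0,-0.09,0,0],
    [0,0.5,0.03,0,0,0,0],
    [0,0.8,0.04,0,0,0,0],
    [0,0.8,0.04,0,0,0,0],
    [0,0.8,0.04,0,0,0,0],
    [0,0.5,0.03,0,0,0,0],
    [0,0.2,0.01,0,0,0,0],
    [0,0,0,0,0,0,0]
  ]
}}

```text
clock: 16.75
position: [0.566, 0.0055, 0.2888]
ee_rot: [2.118, 2.215, 0.12]
force: [-0.1, 0.1, -7.2]
width: 0.258
gripper_force: 55.0
```

```bash
python3 ctl.py b3 -.09,0,0,0,0,0,0,0
```

```text
t 16.80 th2d 0.0069 ylean -0.0079 th_u -0.0009 th_v 0.0144 beta -0.1079 piv [0.5855 0.0064 0.1088] area 651 F [-0.1  0.1 -7.2] T [-0.04  0.54  0.02]
fit th 0.0019 thd -0.001 tau 0.0126 Ko 0.262 resid [-0.0004 -0.0012 -0.0018  0.0022  0.0023 -0.0011]
hold->  [ 0.001  0.    -0.002]
turn x [-0.02, 0.02, 0.0, 0.0, 0.0, 0.0, 0.02] shift y [-0.01, 0.01, 0.0, 0.0, 0.0, 0.0, 0.01] pred [0.001 0.001 0.001 0.003 0.004]
```

Request:
{"method": "carry_out", "body": {
  "commands": [
    [0,0.2,0.01,0,0,0,0],
    [0,0.5,0.03,0,0,0,0],
    [0,0.8,0.04,0,0,0,0],
    [0,0.8,0.04,0,0,0,0],
    [0,0.8,0.04,0,0,0,0],
    [0,0.5,0.03,0,0,0,0],
    [0,0.2,0.01,0,0,0,0],
    [0,0,0,0,0,0,0]
  ]
}}

```text
clock: 17.6
position: [0.5668, 0.1006, 0.2893]
ee_rot: [2.118, 2.215, 0.119]
force: [0.5, 0.2, -7.8]
width: 0.259
gripper_force: 55.0
```

```bash
python3 ctl.py b4 0,0,0,0,0,0,0,0
```

```text
t 17.65 th2d 0.0072 ylean -0.0088 th_u -0.0024 th_v 0.0156 beta -0.1079 piv [0.5863 0.1015 0.1093] area 722 F [ 0.5  0.2 -7.8] T [-0.01  0.53  0.03]
fit th 0.0023 thd 0.0001 tau 0.0126 Ko 0.262 resid [-0.0008 -0.0023  0.0018  0.0022 -0.0007 -0.0001]
hold->  [0.002 0.003 0.003]
turn x [-0.02, 0.02, 0.0, 0.0, 0.0, 0.0, 0.02] shift y [-0.01, 0.01, 0.0, 0.0, 0.0, 0.0, 0.01] pred [0.001 0.002 0.003 0.006 0.01 ]
```

Request:
{"method": "carry_out", "body": {
  "commands": [
    [0,0.2,0.01,0,0,0,0],
    [0,0.5,0.03,0,0,0,0],
    [0,0.8,0.03,0,0,0,0],
    [0,0.8,0.03,0,0,0,0],
    [0,0.8,0.03,0,0,0,0],
    [0,0.5,0.03,0,0,0,0],
    [0,0.2,0.01,0,0,0,0],
    [0,0,0,0,0,0,0]
  ]
}}

```text
clock: 18.45
position: [0.5668, 0.1956, 0.2897]
ee_rot: [2.118, 2.215, 0.119]
force: [0.2, -0.1, -7.7]
width: 0.264
gripper_force: 55.0
```

```bash
python3 ctl.py b5 0,0,0,0,0,0,0,0
```

```text
t 18.50 th2d 0.0088 ylean -0.0059 th_u 0.0017 th_v 0.0144 beta -0.1079 piv [0.5863 0.1965 0.1097] area 810 F [ 0.2 -0.1 -7.7] T [-0.01  0.51  0.  ]
fit th 0.0051 thd 0.0041 tau 0.0127 Ko 0.262 resid [-0.0021  0.0012  0.0017 -0.001   0.0005 -0.0001]
hold->  [0.008 0.013 0.021]
turn x [-0.06, 0.02, 0.0, 0.0, 0.0, 0.0, 0.02] shift y [-0.04, 0.01, 0.0, 0.0, 0.0, 0.0, 0.01] pred [ 0.    -0.    -0.001 -0.003 -0.007]
```

Request:
{"method": "carry_out", "body": {
  "commands": [
    [0,0.2,-0.02,0,-0.04,0,0],
    [0,0.5,0.03,0,0,0,0],
    [0,0.65,0.03,0,0,0,0],
    [0,0.65,0.03,0,0,0,0],
    [0,0.5,0.03,0,0,0,0],
    [0,0.2,0.01,0,0,0,0],
    [0,0,0,0,0,0,0]
  ]
}}

```text
clock: 19.2
position: [0.5664, 0.264, 0.2898]
ee_rot: [2.115, 2.214, 0.123]
force: [0.4, 0.6, -8.0]
width: 0.26
gripper_force: 55.0
```

```bash
python3 ctl.py b6 -.04,0,0,0,0,0,0
python3 - <<'E'
from h import *
a=dict(np.load("b6.npz")); save(a,"pics/b6.png",(290,90,500,420),1.8)
E
```

```text
t 19.25 th2d -0.0015 ylean -0.0075 th_u -0.0113 th_v 0.0056 beta -0.1117 piv [0.5866 0.2648 0.1099] area 882 F [ 0.4  0.6 -8. ] T [0.01 0.48 0.07]
fit th -0.0056 thd -0.0117 tau 0.0127 Ko 0.261 resid [ 0.0008  0.0016 -0.0012 -0.0002 -0.0018  0.0008]
hold->  [-0.013 -0.027 -0.05 ]
turn x [0.08, -0.02, -0.0, -0.0, -0.0, -0.0, -0.0] shift y [0.06, -0.01, -0.0, -0.0, -0.0, -0.0, -0.0] pred [-0.    -0.001 -0.001 -0.002 -0.002]
```

View pics/b6.png

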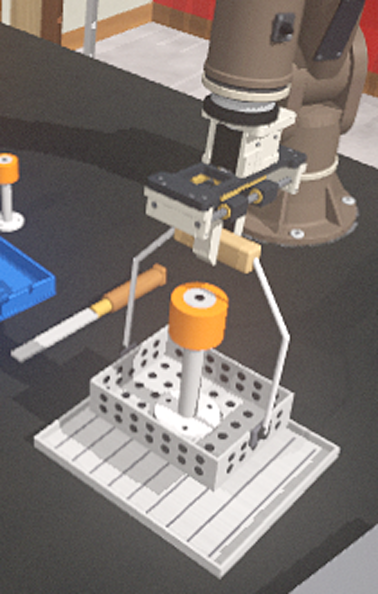

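The basket hangs upright over the middle of the pan: hub at crop (198,315), pan corners at crop (35,440), (220,575) and (338,450). The chisel is untouched. I lower it most of the way.

Request:
{"method": "carry_out", "body": {
  "commands": [
    [0,0,0.03,0.15,0.07,0,0],
    [0,0,-0.02,0.25,0,0,0],
    [0,0,-0.03,0.3,0,0,0],
    [0,0,-0.03,0.3,0,0,0],
    [0,0,-0.03,0.3,0,0,0],
    [0,0,-0.02,0.2,0,0,0],
    [0,0,-0.02,0.15,0,0,0],
    [0,0,0,0,0,0,0]
  ]
}}

```text
clock: 20.05
position: [0.5677, 0.2627, 0.2482]
ee_rot: [2.121, 2.216, 0.115]
force: [0.3, 0.5, -6.7]
width: 0.256
gripper_force: 55.0
```

```bash
python3 ctl.py c1 .07,0,0,0,0,0,0,0
```

```text
t 20.10 th2d -0.0012 ylean -0.0011 th_u -0.0026 th_v -0.0002 beta -0.1042 piv [0.5865 0.2634 0.0682] area 833 F [ 0.3  0.5 -6.7] T [-0.13  0.4  -0.  ]
fit th -0.0017 thd -0.0013 tau 0.0126 Ko 0.261 resid [ 0.0019 -0.0006  0.0002 -0.0018  0.0001  0.0002]
hold->  [-0.002 -0.003 -0.005]
turn x [0.02, -0.0, -0.0, -0.0, -0.0, -0.0, -0.0] shift y [0.01, -0.0, -0.0, -0.0, -0.0, -0.0, -0.0] pred [0.    0.001 0.003 0.007 0.014]
```

Request:
{"method": "carry_out", "body": {
  "commands": [
    [0,0,0,0.1,0.01,0,0],
    [0,0,-0.01,0.1,0,0,0],
    [0,0,-0.01,0.1,0,0,0],
    [0,0,-0.01,0.08,0,0,0],
    [0,0,-0.01,0.05,0,0,0],
    [0,0,0,0.04,0,0,0],
    [0,0,0,0,0,0,0]
  ]
}}

```text
clock: 20.8
position: [0.5682, 0.2628, 0.2369]
ee_rot: [2.121, 2.216, 0.115]
force: [-0.0, -0.1, -6.5]
width: 0.258
gripper_force: 55.0
```

```bash
python3 ctl.py c2 .01,0,0,0,0,0,0
```

```text
t 20.85 th2d -0.0045 ylean -0.0016 th_u -0.0066 th_v -0.0029 beta -0.1039 piv [0.5869 0.2636 0.0569] area 812 F [-0.  -0.1 -6.5] T [-0.11  0.5  -0.06]
fit th -0.005 thd -0.0049 tau 0.0125 Ko 0.261 resid [ 0.0003  0.0013 -0.001   0.0002 -0.0013  0.0006]
hold->  [-0.009 -0.015 -0.026]
turn x [0.06, -0.02, -0.0, -0.0, -0.0, -0.0, -0.02] shift y [0.04, -0.01, -0.0, -0.0, -0.0, -0.0, -0.01] pred [-0.001 -0.    -0.001 -0.001 -0.   ]
```

Request:
{"method": "carry_out", "body": {
  "commands": [
    [0,0,0.03,0.04,0.05,0,0],
    [0,0,0,0.04,0,0,0],
    [0,0,-0.01,0.04,0,0,0],
    [0,0,0,0,0,0,0]
  ]
}}

```text
clock: 21.25
position: [0.569, 0.2627, 0.2339]
ee_rot: [2.124, 2.219, 0.11]
force: [-0.0, 0.5, -6.6]
width: 0.26
gripper_force: 55.0
```

```bash
python3 ctl.py c3 .05,0,0,0
```

```text
t 21.30 th2d 0.0012 ylean 0.0017 th_u 0.0035 th_v -0.0004 beta -0.0988 piv [0.5868 0.2635 0.0538] area 814 F [-0.   0.5 -6.6] T [-0.12  0.49 -0.  ]
fit th 0.0019 thd 0.0068 tau 0.0125 Ko 0.261 resid [ 0.0009 -0.0009  0.0004 -0.001   0.0012 -0.0005]
hold->  [0.006 0.015 0.028]
turn x [-0.04, 0.0, -0.0, -0.0, -0.0, -0.0, -0.0] shift y [-0.03, 0.0, -0.0, -0.0, -0.0, -0.0, -0.0] pred [-0.001 -0.001 -0.002 -0.002 -0.003]
```

Still hanging (F ≈ −6.6 N, lean ≈0), so contact should be within 1–2 mm.

Request:
{"method": "carry_out", "body": {
  "commands": [
    [0,0,-0.02,0.03,-0.03,0,0],
    [0,0,0,0.02,0,0,0],
    [0,0,0,0.02,0,0,0],
    [0,0,0,0,0,0,0]
  ]
}}

```text
clock: 21.7
position: [0.5692, 0.2628, 0.2337]
ee_rot: [2.122, 2.217, 0.116]
force: [-4.1, -1.6, 7.2]
width: 0.254
gripper_force: 55.0
```

```bash
python3 ctl.py c4 -.03,0,0,0
```

```text
t 21.75 th2d -0.0079 ylean 0.0047 th_u -0.0017 th_v -0.0124 beta -0.1033 piv [0.5879 0.2638 0.0536] area 807 F [-4.1 -1.6  7.2] T [-0.5   1.5   0.02]
fit th -0.0035 thd -0.0033 tau 0.0123 Ko 0.26 resid [ 0.0001  0.0012 -0.0007  0.0005 -0.0024  0.0013]
hold->  [-0.006 -0.012 -0.021]
turn x [0.04, -0.02, -0.0, -0.0, -0.0, -0.0, -0.0] shift y [0.03, -0.01, -0.0, -0.0, -0.0, -0.0, -0.0] pred [-0.001 -0.002 -0.002 -0.003 -0.005]
```

The basket is standing in the pan: the force reversed by ≈14 N, gently. I relax the load, dwell, then open.

Request:
{"method": "carry_out", "body": {
  "commands": [
    [0,0,-0.01,-0.02,0,0,0],
    [0,0,0,0,0,0,0],
    [0,0,0,0,0,0,0]
  ]
}}

```text
clock: 22.05
position: [0.5689, 0.2628, 0.2337]
ee_rot: [2.122, 2.217, 0.115]
force: [-2.9, -1.6, 6.1]
width: 0.261
gripper_force: 55.0
```

```bash
python3 ctl.py c5 0,0,0 | head -1
python3 - <<'E'
from h import *
im=grab("top"); np.savez("topc5.npz",**im); save(im,"pics/topc5.png",(150,160,330,310),4)
a=dict(np.load("c5.npz")); save(a,"pics/c5.png",(290,180,500,420),2.5)
E
```

```text
t 22.10 th2d -0.0054 ylean 0.0046 th_u 0.0006 th_v -0.0097 beta -0.1033 piv [0.5876 0.2638 0.0536] area 806 F [-2.9 -1.6  6.1] T [-0.46  1.23  0.02]
```

View pics/c5.png

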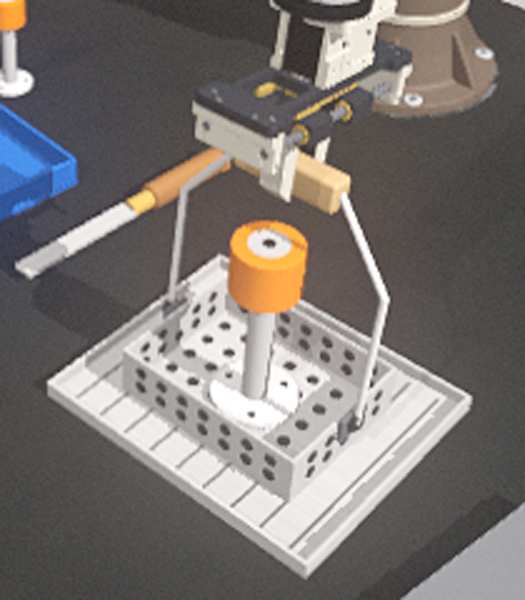

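The basket stands flat in the middle of the pan: hub at crop (268,267), near corner at crop (290,495), with even margins to the pan walls. Released now, then straight back along the tool.

Request:
{"method": "carry_out", "body": {
  "commands": [
    [1,0,0,0,0,0,0],
    [1,0,0,0,0,0,0],
    [1,0,0,0,0,0,0],
    [1,0,0,0,0,0,0],
    [1,0,0,0,0,0,0],
    [1,0,0,-0.2,0,0,0],
    [1,0,0,-0.5,0,0,0],
    [1,0,0,-0.8,0,0,0]
  ]
}}

```text
clock: 22.95
position: [0.5641, 0.2623, 0.2704]
ee_rot: [2.122, 2.217, 0.111]
force: [-0.1, -0.1, 0.6]
width: 0.905
gripper_force: 0.0
```

Request:
{"method": "carry_out", "body": {
  "commands": [
    [1,0,0,-0.8,0,0,0],
    [1,0,0,-0.8,0,0,0],
    [1,0,0,-0.8,0,0,0],
    [1,0,0,-0.8,0,0,0],
    [1,0,0,-0.6,0,0,0],
    [1,0,0,-0.3,0,0,0],
    [1,0,0,0,0,0,0],
    [1,0,0,0,0,0,0]
  ]
}}

```text
clock: 23.75
position: [0.554, 0.2621, 0.3717]
ee_rot: [2.122, 2.217, 0.113]
force: [-0.2, -0.2, -0.3]
width: 1.003
gripper_force: 0.0
```

Run:
```python
from ctl import *
s=arm.observe(); im=grab("scene"); save(im,"pics/fin.png",(290,60,520,420),1.6)
piv=np.array([.5876,.2638,.053]); o,_=obs(im,piv); e0=np.array(json.load(open("log.json"))["e0"])
print("hub px shift vs upright model",o-e0-synth(im,piv,0),s["position"],s["force"],s["width"],s["clock"])
W=cloud(im);q=W-piv
t=grab("top"); W=cloud(t); hsv=cv2.cvtColor(t["pixels"],cv2.COLOR_RGB2HSV)
m=(W[...,2]>.045)&(W[...,2]<.062)&(abs(W[...,0]-.587)<.13)&(abs(W[...,1]-.264)<.15); q=W[m]
print("rim",len(q),cv2.minAreaRect(q[:,:2].astype(np.float32)*1000))
m=(W[...,2]>.009)&(W[...,2]<.024)&(abs(W[...,0]-.587)<.15)&(abs(W[...,1]-.264)<.17)&(hsv[...,1]<50)&(hsv[...,2]>120); q=W[m]
print("pan",cv2.minAreaRect(q[:,:2].astype(np.float32)*1000))
```

```text
hub px shift vs upright model [ 0.00190479 -0.34378329] [0.55397672 0.26207794 0.3717046 ] [-0.17499225 -0.17894571 -0.29990073] 1.002816553065902 23.75
rim 184 ((589.58056640625, 226.22244262695312), (150.29835510253906, 138.72096252441406), 1.7387025356292725)
pan ((589.3338623046875, 265.94915771484375), (254.37319946289062, 291.19818115234375), 2.8253917694091797)
```

View pics/fin.png

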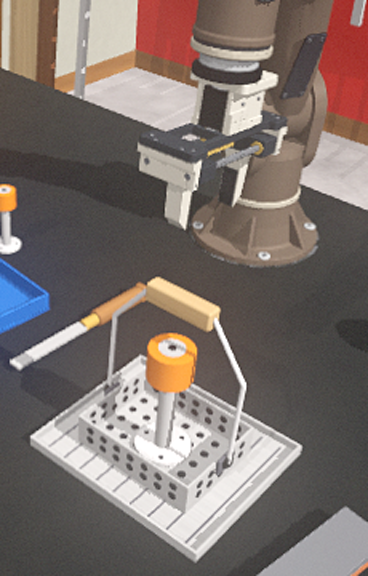

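The gripper is clear, with its fingers at crop (178,205) and the grip at crop (180,300). Basket and arbor stand upright and flat in the pan, the hub within 0.4 px of the upright model. In the top view the basket's x and yaw match the pan to about 1 mm and 1°. Its y comes from the tool pose and matches to about 2 mm. I hand in.

```bash
python3 -c "
from cell import arm
print(arm.sign_off())"
```

```text
the job is handed in; nothing more can be done
None
```

The basket was held upright over the rinse tray for more than 6 s, carried over and set down gently in the middle of the drying pan, then released with the arbor standing; I handed the job in at about 24 s of robot time, and no verdict was returned.

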